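# Lock off the demonstration bench's isolator

### The arm

A 6-joint arm with a two-finger parallel gripper is mounted at the origin on the work surface; the furniture and walls round the work are solid. World frame = base frame: x ahead of the robot, y to its left, z up, the work surface at z = 0. Lengths are in m, angles in degrees, forces in N, time in s.
With the tool pointing down it reaches from about 0.25 to 0.725 m from the base axis. Payload 9.7 kg.
Tool frame: the origin (TCP) lies midway between the tips of the shut fingers; the grasp point (between the pads) lies bot.hold_point_z behind it (bot.hold_point_z is the distance from the TCP to the grasp point, in m); z points along the fingers, y is the line along which they close (so a half turn about z gives the same grasp; the last joint's range is limited). The gripper opens to 85 mm and grips with 20 to 120 N. Pads are 22 mm wide; open, the fingers measure 114 mm over their backs; the gripper's body (76 mm by 85 mm) begins 54 mm behind the grasp point. The pads swing forward as they close: fully open they stand 13 mm farther back than shut.
Start: joints at [-69.672, 4.979, 10.078, 95.1, 0, 90], TCP at [0.191, -0.516, 0.231] pointing down, gripper open.
Joint ranges: [-179.16, 179.16], [-48.56, 103.87], [-65.8, 70.77], [-126.05, 130.52], [-82.76, 87.17], [-180, 180]. Speed limits (degrees/s): [127.2, 127.2, 147.25, 180, 180, 180].

### API

Orientations are given as [roll, pitch, yaw] about the fixed x, y, z axes, in that order (R = Rz(yaw) Ry(pitch) Rx(roll)).
In Python, from workcell import bot, camera, camera_model, ticket gives the robot as it stands.
- The arm moves only by the tool send_rows, never from a script. Its argument "targets" is text: rows parted by semicolons, each of 5 numbers parted by spaces: the shift along the tool's x, y, z in mm, then the turn about the tool's z in degrees, then the closure in counts, from 0 (fully open) to 255 (shut). A call has 1 to 20 rows; each row is the pose to reach, as a shift and turn from the pose commanded when the call began, along the tool's axes at that moment; what a row does not reach only later rows make up. A row lasts 1/8 s, in which the tool goes at most 62.5 mm and 10.7 degrees, less where a joint would pass 70% of its speed; a pose out of reach is approached as far as the arm can. A call with a gripper value outside its range is refused whole. The fingers move at their own pace and stop on an object; "newtons" is the grip in N (left out, the last holds). Time passes only in rows, so rows that repeat a pose let the fingers close. It gives the time, the measured TCP pose, the force, the opening and the grip force at its end, in the units of the state.
- bot.get_obs(): the state, without advancing time (a new reading comes with each control period).
- camera(name): name is "scene" or "top" or "wrist"; returns the picture (384x512x3 uint8, blue, green, red); there is no depth.
- camera_model(name): a dict with "K" (3x3 intrinsics, pixels), "pose" (4x4, takes a point from camera to world coordinates); the wrist camera has in their place "T_tool_cam" (4x4, takes a point from camera to tool coordinates, whose origin is the TCP and whose axes are the flange's). Camera axes: x right, y down, z forward; pixel columns grow to the right and rows downward; lengths in m; the calibration is good to about 2 mm. A picture is of the moment at which its call begins: read the wrist's pose just before it. camera_model takes no time and is no camera call.
- ticket.job_done(): hands the job in; it is judged then, once.
The state is a dict: "time": time; "q": joint angles; "qd": joint speeds; "joint_efforts": joint torques, N m; "ee_pos": TCP position; "tcp_rot": TCP orientation; "wrist_force": force on the tool from outside, world axes, zero at the start; "torque": the same for the moment, N m; "opening": finger opening in m; "grasp_force": force on a finger pad.
Only numpy, scipy, OpenCV 4.12 (cv2) and the standard library are available. Lean on these libraries where they do the work, as an engineer would, in place of code of your own. Each camera call takes 0.05 s, during which the arm holds its last target. There are 200 camera calls.

### The job

Lock off the bench supply, in this order: swing the isolator's red handle from on to off, then turn the brass square until its flats sit square to the fork of the steel hasp bar, then push the bar fully home over the square with the handle's padlock hole lined up right over the bar's hole, and last press the green test button fully down and let it come up again. Leave the handle and bar lined up for the padlock, and do not disturb the glassware, bottle, jars and chalk carton standing about.

Things in the scene. Friction and masses are not known exactly. Their poses are not given: they have to be found in the camera images.
- isolator: grey isolator box fixed on the worktop, cover up, 170 (own x) x 240 (own y) x 60 mm. Origin on the worktop under it, 70 mm from the near face, 100 from the far face, midway along y; own x away from the robot at yaw 0, y left, z up. Part positions below are in this frame, mm. Yaw 0.1 to 0.42 rad. Two guide rails, 11 mm high over the cover, flank the hasp bar at x = -27 and +27.
- handle_pivot (a point): centre of the hub's top, on the handle's upright axis: (70, 15, 90) in the isolator frame. Hub radius 20 mm. The handle's arm is 20 mm wide (30 round its hole), 76 to 84 mm above the worktop, reaching 108 mm from the pivot.
- handle (a joint): red handle turning level about the pivot; rad, positive counter-clockwise from above. 0 = off, holes in line: it points along the isolator's -x (red mark). 1.57 = on: it points along -y (green mark). Range -0.25 to 1.75, no stop at 0; stays where left (friction about 2 N at the knob). Starts 1.2 to 1.65.
- handle_knob (a point): centre of the top of the black round knob standing up from the handle's outer end, 96 mm from the pivot: diameter 18 mm, top 122 mm above the worktop, standing 38 mm above the handle's arm.
- handle_hole (a point): centre of the 12 mm padlock hole through the handle, on the arm's upper face, 70 mm from the pivot; 84 mm above the worktop.
- hasp (a joint): steel hasp bar, 44 mm wide, 64 to 72 mm above the worktop, sliding along the isolator's +y; m, 0 = fully back, 0.045 = fully home on its stop. Starts 0 to 0.008. About 2 N friction; stays where left. Its +y end is an open fork: two prongs, gap 23 mm, 31 mm deep, tips at y = 55 (back) or 100 (home).
- hasp_post (a point): top centre of the black thumb post on the bar for pushing it: diameter 14 mm, standing 22 mm above the bar, top 94 mm above the worktop; at (-12, -90 + slide, 94) in the isolator frame.
- hasp_hole (a point): centre of the 12 mm padlock hole in the bar, on its upper face: (0, -30 + slide, 72) in the isolator frame, so (0, 15) when home, which is right under the handle's hole when the handle joint is 0.
- spindle (a joint): brass square spindle, 20 x 20 mm, upright at (0, 80) in the isolator frame; turns about its axis, rad, positive counter-clockwise from above, range -0.6 to 2.2. At 0 and 1.571 its flats are square to the fork and let it pass; over about 0.15 rad off it blocks the fork. Starts 0.35 to 1.22; stays where left (0.15 N m). Can be gripped across its flats above the bar.
- spindle_top (a point): centre of the square spindle's top face, 105 mm above the worktop; its x and y axes are square to the spindle's flats.
- test_button (a joint): green spring test button at (66, 85) in the isolator frame; m, 0 = up, 0.006 = fully down, springs back up; needs about 5 N.
- test_button_top (a point): centre of the button's top, 24 mm across, 78 mm above the worktop when up; round black housing 40 mm across.
- beaker: glass beaker, 52 mm across, 68 mm high, origin under its centre; a bystander.
- wash_bottle: white wash bottle with red cap and bent spout, 61x90x174 mm, origin at its underside; a bystander.
- jar_straw: small glass jar with white cap and straw-coloured filling, 38 mm across, 65 mm high, origin under its centre; a bystander.
- jar_pink: small glass jar with white cap and pink filling, 42 mm across, 55 mm high, origin under its centre; a bystander.
- chalk_carton: open carton of white chalk, 46x92x71 mm, origin under its centre; a bystander.

How it is judged (in metres and radians):
On the way, in this order (a step that is already met when the one before it is completed fails the run):
1. the handle stands at off (joint below 0.12) (value of joint handle below 0.12 rad), for 0.2 s.
2. the square's flats are square to the fork within 0.15 rad, the bar not yet over it (slide below 15 mm), the handle still off ((angle between the x axis of spindle_top and the x axis of isolator, either way round below 0.15 rad or angle between the x axis of spindle_top and the y axis of isolator, either way round below 0.15 rad) and value of joint hasp below 0.015 m and value of joint handle below 0.12 rad), for 0.2 s.
3. the bar is home over the square (slide over 42 mm) and the two padlock holes are in line within 4 mm (value of joint hasp above 0.042 m and horizontal distance between handle_hole and hasp_hole below 0.004 m), for 0.2 s.
4. the test button is pressed (over 4.5 mm) with the bar home and the holes in line (all of step 3 and value of joint test_button above 0.0045 m), for 0.05 s.
At the end, for the whole second after the job is handed in: The hasp bar is home over the square spindle (slide over 42 of 45 mm), the spindle's flats are square to the fork within 0.16 rad, the handle is off with its padlock hole over the bar's hole within 4 mm, and the test button is up again (all of step 3 and (angle between the x axis of spindle_top and the x axis of isolator, either way round below 0.16 rad or angle between the x axis of spindle_top and the y axis of isolator, either way round below 0.16 rad) and value of joint test_button below 0.0015 m); the robot touches nothing.
It fails at once if a bystander (beaker, wash bottle, jar or chalk carton) was moved more than 25 mm (distance of any of beaker, wash_bottle, jar_straw, jar_pink, chalk_carton from where it was at the start of the episode above 0.025 m).
It also fails if it takes over 64 s, if anything falls off the work surface, if the arm or the gripper's body presses on something with over 40 N, if the wrist force passes 120 N, or if a joint passes its speed limit or range.

## Working session

There is one attempt and no reset: what is moved stays moved. The work goes in short steps, Python scripts to look and compute and a tool call to move; the robot and the scene stay as the last step left them, time stands still between calls to the robot, and variables do not carry over. Pictures are saved under pics/ and viewed, at most 10 in all, crops included, and the job is handed in when it is done.

Besides the shell and the picture viewer there is one more tool, called by a JSON object that holds its "name" and its "arguments", one argument or row to a line. send_rows: Moves the arm, as the interface text tells. Its arguments: {"type":"object","properties":{"targets":{"type":"string"},"newtons":{"type":"number"}},"required":["targets"]}

```bash
mkdir -p pics; python3 - <<'E'
from workcell import bot,camera,camera_model
import cv2,numpy as np
o=bot.get_obs();print(o['time'],o['ee_pos'],o['tcp_rot'],o['opening'],bot.hold_point_z)
for n in('scene','top'):
    cv2.imwrite(f'pics/{n}0.png',camera(n)); m=camera_model(n);print(n,m['K'].tolist() if hasattr(m['K'],'tolist') else m['K']);print(np.round(m['pose'],4))
print(np.round(camera_model('wrist')['T_tool_cam'],4))
E
```

```text
0.0 [ 0.19099362 -0.5155385   0.23060002] [-1.79926854e+02  1.06791235e-03  2.03285084e+01] 0.0857482843829924 0.0187
scene [[471.10102005485965, 0.0, 257.91841215121764], [0.0, 471.10102005485965, 192.88938799726736], [0.0, 0.0, 1.0]]
[[-0.5406 -0.6209  0.5677 -0.4288]
 [-0.841   0.3818 -0.3832  0.4829]
 [ 0.0212 -0.6846 -0.7286  1.1735]
 [ 0.      0.      0.      1.    ]]
top [[455.1770342023158, 0.0, 250.3342253156733], [0.0, 455.1770342023158, 190.65152882063887], [0.0, 0.0, 1.0]]
[[-0.0089 -0.9928  0.1194  0.2515]
 [-0.9997  0.0118  0.0233 -0.0947]
 [-0.0245 -0.1191 -0.9926  1.4199]
 [ 0.      0.      0.      1.    ]]
[[ 5.000e-04 -9.597e-01 -2.809e-01  7.170e-02]
 [ 1.000e+00  7.000e-04 -5.000e-04  8.000e-04]
 [ 6.000e-04 -2.809e-01  9.597e-01 -1.445e-01]
 [ 0.000e+00  0.000e+00  0.000e+00  1.000e+00]]
```

View pics/top0.png

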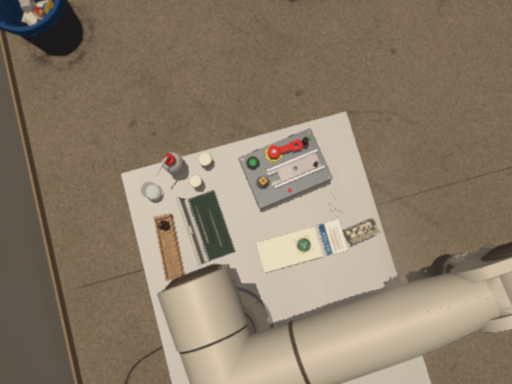

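View pics/scene0.png

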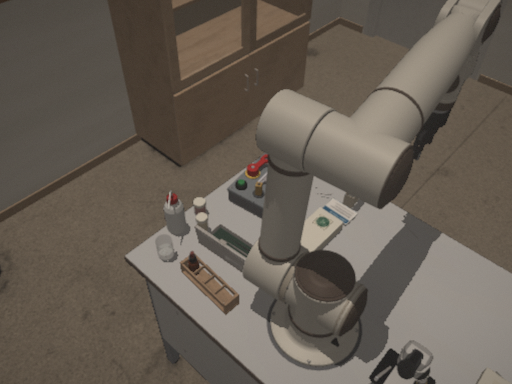

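The top view shows the isolator at about (285,168): red hub (274,153), knob near (306,140), green button (253,162), brass (263,182). Bystanders are left, at (150–205,155–190), and the carton at (360,232). Next I'll measure the centroids.

```bash
cat > h.py <<'E'
from workcell import bot,camera,camera_model,ticket
import cv2,numpy as np
from scipy.spatial.transform import Rotation as R
def ray(n,uv,z,pose=None):
    m=camera_model(n); T=np.array(m['pose']) if pose is None else pose
    d=T[:3,:3]@np.linalg.inv(m['K'])@[uv[0],uv[1],1]; o=T[:3,3]
    return (o+d*(z-o[2])/d[2])
def tool():
    o=bot.get_obs();T=np.eye(4);T[:3,:3]=R.from_euler('xyz',o['tcp_rot'],degrees=True).as_matrix();T[:3,3]=o['ee_pos'];return T
def wpose(): return tool()@np.array(camera_model('wrist')['T_tool_cam'])
def blobs(im,lo,hi,amin=8,roi=None):
    m=cv2.inRange(cv2.cvtColor(im,cv2.COLOR_BGR2HSV),lo,hi)
    if roi: k=np.zeros_like(m);k[roi[1]:roi[3],roi[0]:roi[2]]=1;m*=k
    n,l,s,c=cv2.connectedComponentsWithStats(m)
    return [(c[i].round(1).tolist(),int(s[i][4])) for i in range(1,n) if s[i][4]>=amin]
def iso(p,o,yaw):  # world->isolator mm
    c,s=np.cos(yaw),np.sin(yaw);d=np.array(p[:2])-o[:2];return np.array([c*d[0]+s*d[1],-s*d[0]+c*d[1]])*1000
def wor(p,o,yaw):
    c,s=np.cos(yaw),np.sin(yaw);p=np.array(p)/1000;return np.array([o[0]+c*p[0]-s*p[1],o[1]+s*p[0]+c*p[1]])
def go(p,z,yaw,T=None):  # shift in tool axes mm + turn about tool z to reach world tcp p,z with tool-x heading yaw(deg)
    T=tool();d=T[:3,:3].T@(np.array([p[0],p[1],z])-T[:3,3])*1000
    h=np.degrees(np.arctan2(T[1,0],T[0,0]));return d.round(1),round(-((yaw-h+180)%360-180),1),round(h,2)
E
python3 - <<'E'
from h import *
im=cv2.imread('pics/top0.png');roi=(235,125,335,215)
print('green',blobs(im,(45,80,30),(90,255,255),8,roi))
print('red',blobs(im,(0,150,80),(6,255,255),3,roi))
print('brass',blobs(im,(12,110,80),(28,255,255),3,roi))
print('b0',ray('top',(253,162),.078),'hub',ray('top',(274,153),.09),'spindle',ray('top',(263,181.5),.105),'carton',ray('top',(360,232),.05))
cv2.imwrite('pics/topc.png',cv2.resize(im[125:215,230:340],None,fx=7,fy=6.6,interpolation=cv2.INTER_CUBIC))
E
```

```text
green [([309.0, 138.0], 9), ([252.4, 161.9], 56)]
red [([285.0, 148.4], 287), ([289.3, 190.0], 7)]
brass [([271.5, 156.1], 73), ([262.6, 180.8], 53)]
b0 [ 0.49912365 -0.07194984  0.078     ] hub [ 0.5231899  -0.13477094  0.09      ] spindle [ 0.43605896 -0.10100811  0.105     ] carton [ 0.28819249 -0.3885189   0.05      ]
```

View pics/topc.png

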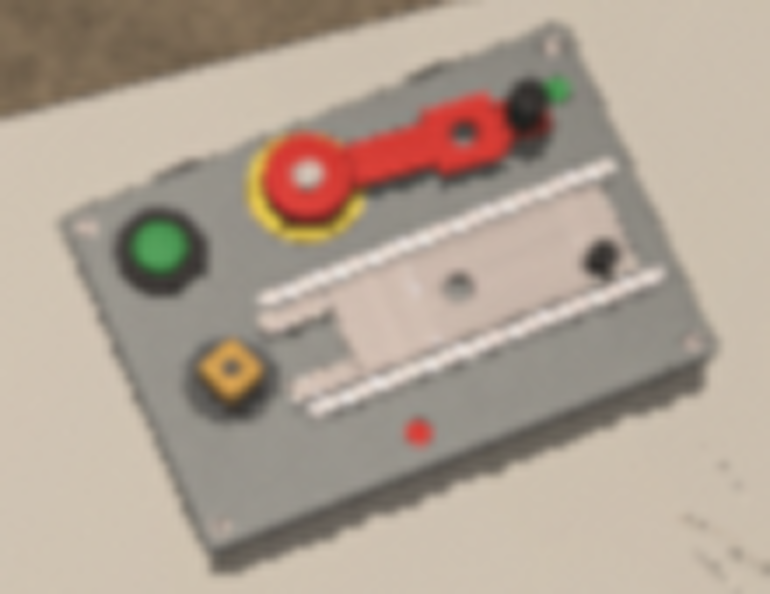

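The crop shows every part clearly: hub (308,175), button (159,247), spindle (232,370), knob (528,103), post (602,258), bar hole (458,286). I'll fit the isolator pose from these.

```bash
cat >> h.py <<'E'
def fit(P,W):  # isolator mm -> world rigid fit
    P=np.array(P)/1000.;W=np.array(W)[:,:2];a=P-P.mean(0);b=W-W.mean(0)
    yaw=np.arctan2((a[:,0]*b[:,1]-a[:,1]*b[:,0]).sum(),(a*b).sum())
    c,s=np.cos(yaw),np.sin(yaw);o=W.mean(0)-np.array([[c,-s],[s,c]])@P.mean(0);return o,yaw
E
python3 - <<'E'
from h import *
f=lambda x,y:(230+(x+.5)/7-.5,125+(y+.5)/6.6-.5)
P=[(70,15),(66,85),(0,80)];W=[ray('top',f(308,175),.09),ray('top',f(159,247),.078),ray('top',f(232,370),.105)]
o,y=fit(P,W);print(o,y)
for p,w in zip(P,W):print(p,iso(w,o,y))
k=iso(ray('top',f(528,103),.122),o,y);print('knob',k,np.hypot(*(k-[70,15])),np.arctan2(-(k[0]-70)*0+(k[0]-70),-(k[1]-15)))
print('post',iso(ray('top',f(602,258),.094),o,y),'hole',iso(ray('top',f(458,286),.072),o,y))
# view pose: camera above isolator centre
c=wor((35,0),o,y);print(c, go(c,.30,20),wor((30,-30),o,y))
E
```

```text
[ 0.46976677 -0.17392382] 0.3896043884091167
(70, 15) [70.09347999 14.82554879]
(66, 85) [66.72730916 85.14805956]
(0, 80) [-0.82078916 80.02639165]
knob [ 58.10266735 -78.27493874] 94.03063714370867 -0.12686617568208236
post [-13.82519854 -83.55899183] hole [  1.08043415 -25.86042594]
[ 0.50214385 -0.16063003] (array([ 415.1, -224.8,  -69.1]), np.float64(0.3), np.float64(20.33)) [ 0.50891323 -0.19028093]
```

{"name": "send_rows", "arguments": {
  "targets": "210 -110 -20 0 0;415 -225 -20 -2 0;415 -225 -20 -2 0;415 -225 -20 -2 0;415 -225 -20 -2 0;415 -225 -20 -2 0;415 -225 -20 -2 0;415 -225 -20 -2 0;415 -225 -20 -2 0;415 -225 -20 -2 0;415 -225 -20 -2 0;415 -225 -20 -2 0"
}}

```text
time: 1.6
ee_pos: [0.5016, -0.1613, 0.2514]
tcp_rot: [180.0, -0.0, 22.2]
wrist_force: [0.7, 0.1, 0.9]
opening: 0.0858
grasp_force: 0.0
```

```bash
python3 - <<'E'
from h import *
T=wpose();np.save('T1',T);o=bot.get_obs();print(o['time'],o['ee_pos'],o['tcp_rot'],np.abs(o['qd']).max())
im=camera('wrist');cv2.imwrite('pics/w1.png',im);cv2.imwrite('pics/w1b.png',cv2.resize(im,(800,600),interpolation=cv2.INTER_CUBIC))
E
```

```text
1.6 [ 0.50159716 -0.16134153  0.25143754] [ 1.79989109e+02 -8.37009869e-03  2.22476281e+01] 0.14154536464440465
```

View pics/w1b.png

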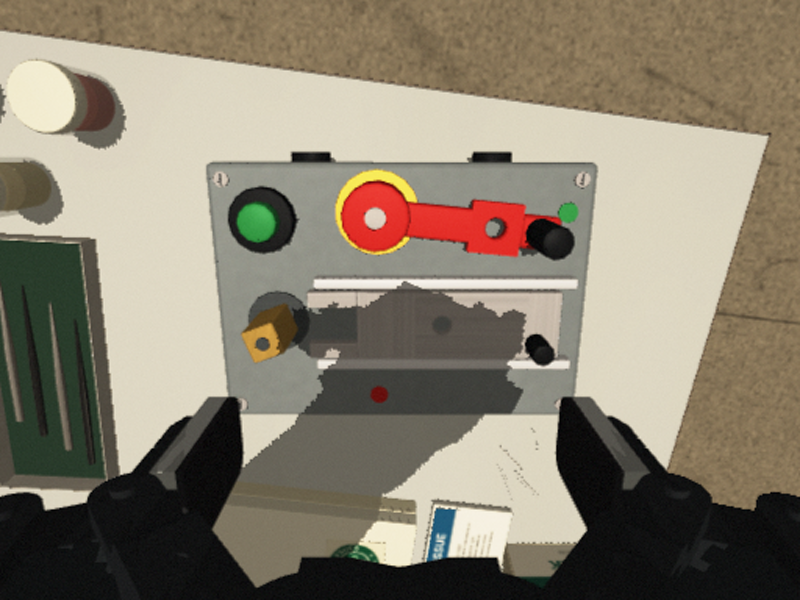

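The wrist view is clear (800x600): hub cap (375,219), button (257,222), spindle top (263,344), knob top (556,240), post (543,352), bar hole (442,325).

```bash
python3 - <<'E'
from h import *
T=np.load('T1.npy');im=cv2.imread('pics/w1.png')
f=lambda x,y:((x+.5)/1.5625-.5,(y+.5)/1.5625-.5)
print('green',blobs(im,(45,80,90),(90,255,255),50));print('brass',blobs(im,(12,120,150),(25,255,255),20))
hs=cv2.cvtColor(im,cv2.COLOR_BGR2HSV);m=cv2.inRange(hs,(10,110,185),(25,255,255));m[:195]=0;m[:,:150]=0;m[:,190:]=0
c=max(cv2.findContours(m,0,1)[0],key=cv2.contourArea);r=cv2.minAreaRect(c);print('rect',r)
g=max(blobs(im,(45,80,90),(90,255,255),50),key=lambda b:b[1] if b[0][1]<200 else 0)[0]
P=[(70,15),(66,85),(0,80)];W=[ray('wrist',f(375,219),.09,T),ray('wrist',f(257,222),.078,T),ray('wrist',f(263,344),.105,T)]
o,y=fit(P,W);print(o,y,'green',g)
for p,w in zip(P,W):print(p,iso(w,o,y))
k=iso(ray('wrist',f(556,240),.122,T),o,y)-[70,15];th=np.arctan2(-k[1],-k[0]);print('knob',k,np.hypot(*k),th)
h=iso(ray('wrist',f(496,228),.084,T),o,y)-[70,15];print('hh',h,np.hypot(*h),np.arctan2(-h[1],-h[0]))
print('post',iso(ray('wrist',f(544,354),.094,T),o,y),'hole',iso(ray('wrist',f(442,325),.072,T),o,y),'redmark',iso(ray('wrist',f(379,394),.06,T),o,y))
b=[iso(ray('wrist',p,.105,T),o,y) for p in cv2.boxPoints(r)];b=np.array(b);print(b.round(1));e=b[1]-b[0];print('sp',np.arctan2(e[1],e[0])%(np.pi/2),np.linalg.norm(e),np.linalg.norm(b[2]-b[1]))
E
```

```text
green [([163.5, 142.0], 483), ([363.2, 135.6], 130)]
brass [([260.3, 119.5], 27), ([233.4, 149.2], 156), ([167.1, 218.7], 331)]
rect ((167.31036376953125, 219.27586364746094), (20.055095672607422, 19.683706283569336), 68.19859313964844)
[ 0.47015884 -0.17603226] 0.38687308960725625 green [163.5, 142.0]
(70, 15) [69.85591845 14.86296996]
(66, 85) [66.52087451 85.32669358]
(0, 80) [-0.37679296 79.81033646]
knob [ -6.88962596 -94.70364068] 94.95391778818397 1.4981749365518982
hh [ -5.9271627  -70.34586469] 70.59512686615447 1.4867374286440818
post [-10.46849139 -86.5522827 ] hole [  0.64627204 -26.34226097] redmark [-53.2492404   14.74495505]
[[  5.7  91.7]
 [ 12.6  74.8]
 [ -5.1  69.2]
 [-12.3  86.4]]
sp 0.38975607330688944 18.270943871586237 18.61626649200141
```

{"name": "send_rows", "arguments": {
  "targets": "14 41 40 0 0;28 82 90 0 0;28 82 110 0 0;28 82 130 0 0;28 82 157 0 0;28 82 157 0 0;28 82 157 0 0;28 82 157 0 255;28 82 157 0 255;28 82 157 0 255;28 82 157 0 255;28 82 157 0 255;28 82 157 0 255;28 82 157 0 255;28 82 157 0 255",
  "newtons": 30
}}

```text
time: 3.52
ee_pos: [0.5593, -0.2261, 0.0946]
tcp_rot: [180.0, -0.0, 22.3]
wrist_force: [1.7, -5.4, 4.2]
opening: 0.0172
grasp_force: 30.0
```

{"name": "send_rows", "arguments": {
  "targets": "-9 -1 0 0 255;-18.3 -3.2 0 0 255;-27.5 -6.2 0 0 255;-36.1 -10.1 0 0 255;-44.5 -14.9 0 0 255;-52.3 -20.5 0 0 255;-59.4 -26.8 0 0 255;-66 -33.9 0 0 255;-72 -41.6 0 0 255;-76.8 -49.7 0 0 255;-81.1 -58.3 0 0 255;-84.3 -67.3 0 0 255;-86.5 -76.5 0 0 255;-87.5 -81.4 0 0 255;-88.4 -89 0 0 255;-88.6 -95.7 0 0 255;-88.6 -95.7 0 0 255;-88.6 -95.7 0 0 255"
}}

```text
time: 5.78
ee_pos: [0.4401, -0.1708, 0.0944]
tcp_rot: [-180.0, 0.1, 22.3]
wrist_force: [-4.7, -2.1, 6.4]
opening: 0.0168
grasp_force: 30.8
```

{"name": "send_rows", "arguments": {
  "targets": "0 0 0 0 130;0 0 0 0 130;0 0 0 0 130;0 0 0 0 130;0 0 -30 0 130;0 0 -70 0 130;30 0 -110 0 130;60 0 -150 0 130;60 0 -150 0 130;60 0 -150 0 130;60 0 -150 0 130"
}}

```text
time: 7.15
ee_pos: [0.4955, -0.1482, 0.2432]
tcp_rot: [-179.9, 0.1, 22.3]
wrist_force: [-0.6, 0.4, -0.4]
opening: 0.0417
grasp_force: 0.0
```

```bash
python3 - <<'E'
from h import *
T=wpose();np.save('T2',T);o=bot.get_obs();print(o['time'],o['ee_pos'],o['opening'])
im=camera('wrist');cv2.imwrite('pics/w2.png',im);cv2.imwrite('pics/w2b.png',cv2.resize(im,(800,600),interpolation=cv2.INTER_CUBIC))
E
```

```text
7.15 [ 0.49551333 -0.14821871  0.24322256] 0.04165322441634785
```

View pics/w2b.png

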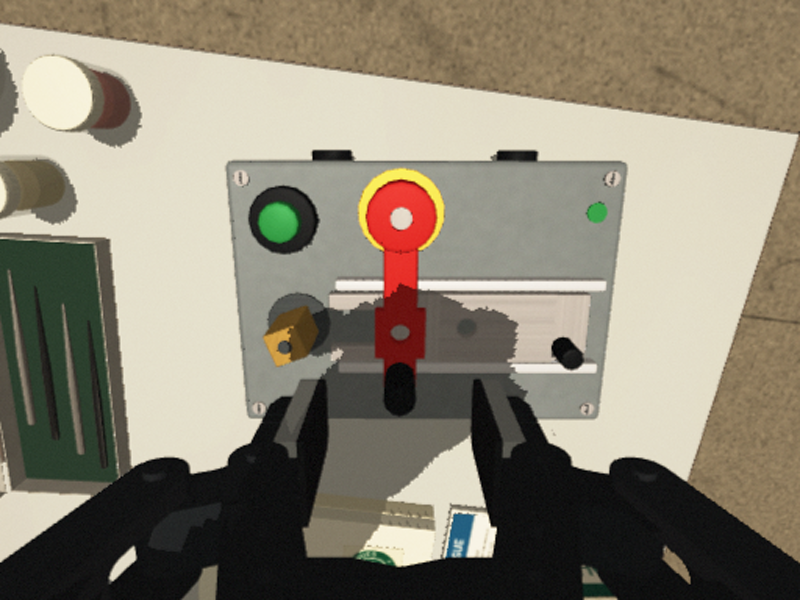

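The handle now points along -x: hub (400,218), hole (400,332), spindle top (285,345), button (279,222), post top (572,353).

```bash
python3 - <<'E'
from h import *
T=np.load('T2.npy')
f=lambda x,y:((x+.5)/1.5625-.5,(y+.5)/1.5625-.5)
P=[(70,15),(66,85),(0,80)];W=[ray('wrist',f(400.5,218.5),.09,T),ray('wrist',f(279,222),.078,T),ray('wrist',f(284.5,346),.105,T)]
o,y=fit(P,W);print(o,y)
for p,w in zip(P,W):print(p,iso(w,o,y))
o2,y2=np.array([.4702,-.176]),.387
for a,b in((o,y),(o2,y2)):
    h=iso(ray('wrist',f(400,332),.084,T),a,b);print('hole',h,'bolts',[iso(ray('wrist',f(*p),.06,T),a,b).round(1) for p in((240,178),(612,179),(259,409),(586,408))])
print(iso(ray('wrist',f(466,327),.072,T),o,y),'tcp',iso(tool()[:3,3],o,y))
E
```

```text
[ 0.47029199 -0.17570433] 0.38417666358186453
(70, 15) [69.93439714 14.99011237]
(66, 85) [66.08038173 85.08118528]
(0, 80) [-1.47788697e-02  7.99287024e+01]
hole [ 1.53122564 14.84742966] bolts [array([ 89.8, 110.9]), array([  90.5, -111.1]), array([-62.4, 110. ]), array([ -60.2, -111.3])]
hole [ 1.76990957 15.08213113] bolts [array([ 90.3, 110.9]), array([  90.4, -111.1]), array([-61.9, 110.4]), array([ -60.3, -110.9])]
[  0.96382244 -26.22913357] tcp [33.66889593 15.99519222]
```

{"name": "send_rows", "arguments": {
  "targets": "-17 -32 30 -10 130;-34 -64 60 -20 130;-34 -64 80 -22.3 130;-34 -64 100 -22.3 130;-34 -64 120 -22.3 130;-34 -64 140 -22.3 130;-34 -64 159 -22.3 130;-34 -64 159 -22.3 130;-34 -64 159 -22.3 130;-34 -64 159 -22.3 255;-34 -64 159 -22.3 255;-34 -64 159 -22.3 255;-34 -64 159 -22.3 255;-34 -64 159 -22.3 255;-34 -64 159 -22.3 255",
  "newtons": 50
}}

```text
time: 9.07
ee_pos: [0.4404, -0.1014, 0.0863]
tcp_rot: [-180.0, -0.1, 44.6]
wrist_force: [-4.8, 4.8, 6.8]
opening: 0.0188
grasp_force: 49.4
```

{"name": "send_rows", "arguments": {
  "targets": "0 0 0 6 255;0 0 0 12 255;0 0 0 18 255;0 0 0 22.5 255;0 0 0 22.5 255;0 0 0 22.5 255;0 0 0 22.5 255;0 0 0 22.5 130;0 0 0 22.5 130;0 0 0 22.5 130;0 0 0 22.5 130;0 0 -40 22.5 130;0 0 -80 22.5 130;0 0 -80 22.5 130"
}}

```text
time: 10.82
ee_pos: [0.4419, -0.1022, 0.1682]
tcp_rot: [179.8, -0.2, 22.1]
wrist_force: [-0.0, 0.2, -0.3]
opening: 0.0418
grasp_force: 0.0
```

{"name": "send_rows", "arguments": {
  "targets": "-4 55 0 0 130;-9 110 0 0 130;-13 165 0 0 130;-13 165 0 0 130;-13 165 30 0 130;-13 165 60 0 130;-13 165 87 0 130;-13 165 87 0 130;-13 165 87 0 255;-13 165 87 0 255;-13 165 87 0 255;-13 165 87 0 255;-13 165 87 0 255;-13 165 87 0 255",
  "newtons": 40
}}

```text
time: 12.58
ee_pos: [0.4913, -0.2597, 0.0797]
tcp_rot: [179.9, -0.1, 22.1]
wrist_force: [-0.1, 0.8, 6.4]
opening: 0.0123
grasp_force: 39.4
```

```bash
python3 - <<'E'
from h import *
print(iso(tool()[:3,3],np.array([.4703,-.1757]),.385))
E
```

```text
[-12.14323054 -85.75759036]
```

{"name": "send_rows", "arguments": {
  "targets": "0 -5 0 0 255;0 -10 0 0 255;0 -15 0 0 255;0 -20 0 0 255;0 -25 0 0 255;0 -30 0 0 255;0 -34 0 0 255;0 -37 0 0 255;0 -39 0 0 255;0 -40.5 0 0 255;0 -41.5 0 0 255;0 -42 0 0 255;0 -42 0 0 255"
}}

```text
time: 14.2
ee_pos: [0.4758, -0.2218, 0.0798]
tcp_rot: [179.8, -0.1, 22.1]
wrist_force: [1.6, -5.3, 6.4]
opening: 0.012
grasp_force: 39.4
```

```bash
python3 - <<'E'
from h import *
print(iso(tool()[:3,3],np.array([.4703,-.1757]),.385))
E
```

```text
[-12.21236659 -44.81229972]
```

{"name": "send_rows", "arguments": {
  "targets": "0 -1 0 0 255;0 -2 0 0 255;0 -2 0 0 255;0 -2 0 0 255"
}}

```text
time: 14.7
ee_pos: [0.4757, -0.2216, 0.0799]
tcp_rot: [179.6, -0.1, 22.0]
wrist_force: [4.2, -12.2, 2.3]
opening: 0.0118
grasp_force: 39.2
```

```bash
python3 - <<'E'
from h import *
print(iso(tool()[:3,3],np.array([.4703,-.1757]),.385))
E
```

```text
[-12.18113412 -44.5372343 ]
```

{"name": "send_rows", "arguments": {
  "targets": "0 2 0 0 130;0 2 0 0 130;0 2 0 0 130;0 2 0 0 130;0 2 -40 0 130;0 2 -80 0 130;20 -20 -130 0 130;45 -60 -165 0 130;45 -60 -165 0 130;45 -60 -165 0 130;45 -60 -165 0 130"
}}

```text
time: 16.08
ee_pos: [0.4926, -0.1469, 0.2419]
tcp_rot: [-179.9, 0.1, 22.1]
wrist_force: [-0.6, -0.8, -1.1]
opening: 0.042
grasp_force: 0.0
```

```bash
python3 - <<'E'
from h import *
T=wpose();np.save('T3',T);o=bot.get_obs();print(o['time'],o['ee_pos'],o['opening'],iso(o['ee_pos'],np.array([.4703,-.1757]),.385))
im=camera('wrist');cv2.imwrite('pics/w3.png',im);cv2.imwrite('pics/w3b.png',cv2.resize(im,(800,600),interpolation=cv2.INTER_CUBIC))
E
```

```text
16.075 [ 0.49259733 -0.14691553  0.24192346] 0.042026598870580814 [31.47540398 18.30343109]
```

View pics/w3b.png

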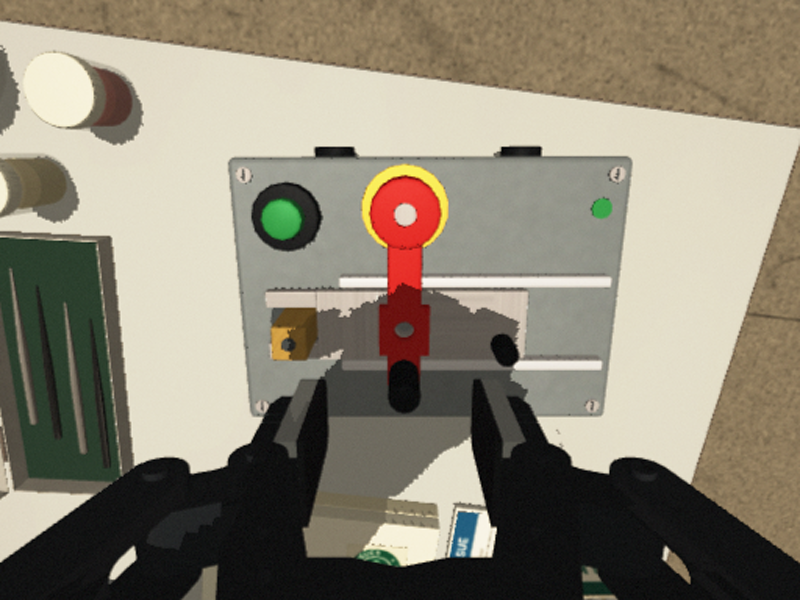

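The bar is home over the squared spindle. The handle lies straight in line: hub (405,215), hole (404,330), knob (404,377). Next is the button.

{"name": "send_rows", "arguments": {
  "targets": "17 -33 0 0 255;34.5 -66.5 40 0 255;34.5 -66.5 90 0 255;34.5 -66.5 130 0 255;34.5 -66.5 150 0 255;34.5 -66.5 158 0 255;34.5 -66.5 161 0 255;34.5 -66.5 163 0 255;34.5 -66.5 165 0 255;34.5 -66.5 167 0 255;34.5 -66.5 169 0 255;34.5 -66.5 169 0 255;34.5 -66.5 169 0 255"
}}

```text
time: 17.75
ee_pos: [0.5005, -0.072, 0.0759]
tcp_rot: [179.9, -0.1, 22.1]
wrist_force: [-4.0, -2.4, 13.8]
opening: -0.0002
grasp_force: 6.8
```

```bash
python3 - <<'E'
from h import *
o=bot.get_obs();print(o['ee_pos'],iso(o['ee_pos'],np.array([.4703,-.1757]),.385),o['wrist_force'])
E
```

```text
[ 0.50051452 -0.07196369  0.07589686] [66.9618932  84.79531368] [-3.95687539 -2.43534532 13.78306171]
```

{"name": "send_rows", "arguments": {
  "targets": "0 0 1 0 255;0 0 2 0 255;0 0 3 0 255;0 0 4 0 255;0 0 4 0 255"
}}

```text
time: 18.38
ee_pos: [0.5008, -0.072, 0.0754]
tcp_rot: [179.8, -0.2, 22.1]
wrist_force: [-17.0, 0.3, 41.8]
opening: 0.0001
grasp_force: 20.8
```

{"name": "send_rows", "arguments": {
  "targets": "0 0 -2 0 255;0 0 -3 0 255;0 0 -3 0 255"
}}

```text
time: 18.75
ee_pos: [0.5005, -0.072, 0.0758]
tcp_rot: [179.9, -0.1, 22.1]
wrist_force: [-7.9, -1.8, 20.7]
opening: -0.0002
grasp_force: 10.2
```

```bash
python3 - <<'E'
from h import *
T=wpose();np.save('T4',T);o=bot.get_obs();print(o['time'],o['ee_pos'],o['wrist_force'])
im=camera('wrist');cv2.imwrite('pics/w4.png',im)
K=np.array(camera_model('wrist')['K'])
p=np.linalg.inv(np.array(camera_model('wrist')['T_tool_cam']))@[0,0,0,1];print('tcp px',(K@p[:3]/p[2])[:2])
cv2.imwrite('pics/w4b.png',cv2.resize(im[120:384,120:400],None,fx=2.2,fy=2.2,interpolation=cv2.INTER_CUBIC))
E
```

```text
18.75 [ 0.50054751 -0.07196714  0.0757618 ] [-7.90972256 -1.78180461 20.66840373]
tcp px [253.64478205 257.94235776]
```

View pics/w4b.png

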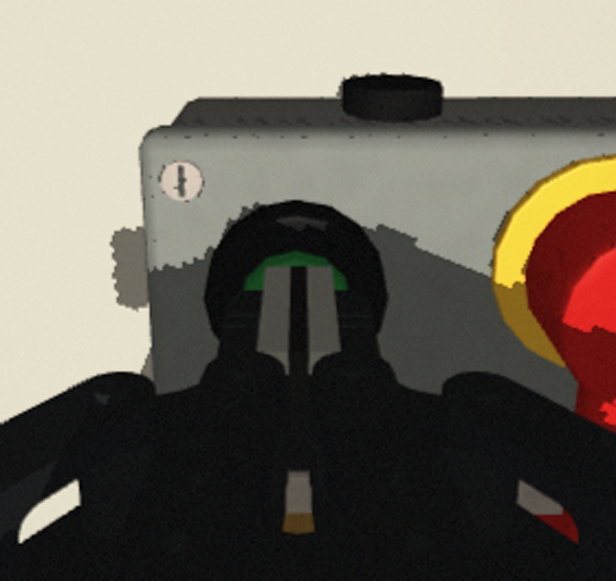

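The close view shows the fingertips on the green button: its far edge is at crop (295,252) and the housing's far edge at (295,201). I'll check the button's height from these.

```bash
python3 - <<'E'
from h import *
T=np.load('T4.npy');o,y=np.array([.4703,-.1757]),.385
im=cv2.imread('pics/w4.png');hs=cv2.cvtColor(im,cv2.COLOR_BGR2HSV);g=cv2.inRange(hs,(45,80,25),(90,255,255))
v,u=np.where(g>0);k=(v>200)&(v<270)&(u>200)&(u<300);u,v=u[k],v[k];print('green',u.min(),u.max(),v.min(),v.max())
uc=u[v==v.min()].mean()
for z in(.06,.066,.070,.072,.074,.076,.078):
    q=lambda a,b:iso(ray('wrist',(a,b),z,T),o,y).round(1)
    print(z,'far',q(uc,v.min()-.5),'w',q(u.min()-.5,v[u==u.min()].mean()),q(u.max()+.5,v[u==u.max()].mean()),'hous far',q(254,120+201/2.2),'hl',q(120+205/2.2,120+295/2.2),'hr',q(120+388/2.2,120+295/2.2))
print('campos',iso(T[:3,3],o,y),T[2,3])
E
```

```text
green 230 277 234 251
0.06 far [72.7 84.7] w [63.4 97.2] [64.2 72.6] hous far [84.5 84.7] hl [ 61.4 105.6] hr [61.4 62.9]
0.066 far [75.2 84.6] w [66.2 96.7] [67.  73.1] hous far [86.5 84.7] hl [ 64.2 104.8] hr [64.3 63.7]
0.07 far [76.8 84.6] w [68.1 96.4] [68.9 73.4] hous far [87.9 84.6] hl [ 66.2 104.3] hr [66.2 64.2]
0.072 far [77.7 84.6] w [69.  96.2] [69.8 73.5] hous far [88.5 84.6] hl [ 67.1 104. ] hr [67.2 64.5]
0.074 far [78.5 84.6] w [69.9 96.1] [70.7 73.7] hous far [89.2 84.6] hl [ 68.1 103.7] hr [68.1 64.8]
0.076 far [79.3 84.6] w [70.9 95.9] [71.6 73.8] hous far [89.9 84.6] hl [ 69.  103.5] hr [69.1 65. ]
0.078 far [80.1 84.6] w [71.8 95.7] [72.6 73.9] hous far [90.6 84.6] hl [ 70.  103.2] hr [70.  65.3]
campos [138.34915065  84.311695  ] 0.22038177469634998
```

The geometry suggests the button is down at about 72 mm. I'll confirm with the spring force as I lift off.

{"name": "send_rows", "arguments": {
  "targets": "0 0 -5 0 255;0 0 -8 0 255;0 0 -8 0 255"
}}

```text
time: 19.18
ee_pos: [0.5004, -0.0716, 0.0814]
tcp_rot: [180.0, -0.0, 22.1]
wrist_force: [0.9, -0.7, 2.0]
opening: 0.0001
grasp_force: 0.9
```

{"name": "send_rows", "arguments": {
  "targets": "0 0 -3 0 255;0 0 -3 0 255;0 0 -3 0 255"
}}

```text
time: 19.55
ee_pos: [0.4999, -0.0716, 0.084]
tcp_rot: [-180.0, 0.0, 22.1]
wrist_force: [-0.2, -0.1, 0.5]
opening: -0.0002
grasp_force: 0.0
```

{"name": "send_rows", "arguments": {
  "targets": "0 0 -20 0 255;0 0 -40 0 255;0 0 -40 0 255"
}}

```text
time: 19.92
ee_pos: [0.5008, -0.0718, 0.1254]
tcp_rot: [179.9, -0.1, 22.1]
wrist_force: [-0.5, -0.8, -0.5]
opening: 0.0002
grasp_force: 0.0
```

At 81.4 mm there was still a 2 N spring force, and it was gone at 84 mm. That puts contact about 6 mm above the hard stop at 75.8 mm, so the button was fully pressed and has come up. I'll retreat and take one last look before handing in.

{"name": "send_rows", "arguments": {
  "targets": "0 0 -60 0 255;-17 33 -115 0 255;-34 67 -115 0 255;-34 67 -115 0 255;-34 67 -115 0 255"
}}

```text
time: 20.55
ee_pos: [0.4935, -0.1464, 0.2381]
tcp_rot: [-179.9, 0.1, 22.1]
wrist_force: [-1.1, 0.2, 0.2]
opening: -0.0
grasp_force: 0.0
```

```bash
python3 - <<'E'
from h import *
T=wpose();np.save('T5',T);o=bot.get_obs();print(o['time'],o['ee_pos'],o['wrist_force'])
im=camera('wrist');cv2.imwrite('pics/w5.png',im);cv2.imwrite('pics/w5b.png',cv2.resize(im,(800,600),interpolation=cv2.INTER_CUBIC))
E
```

```text
20.55 [ 0.49354163 -0.14636798  0.23807626] [-1.13045162  0.18340431  0.21394136]
```

View pics/w5b.png

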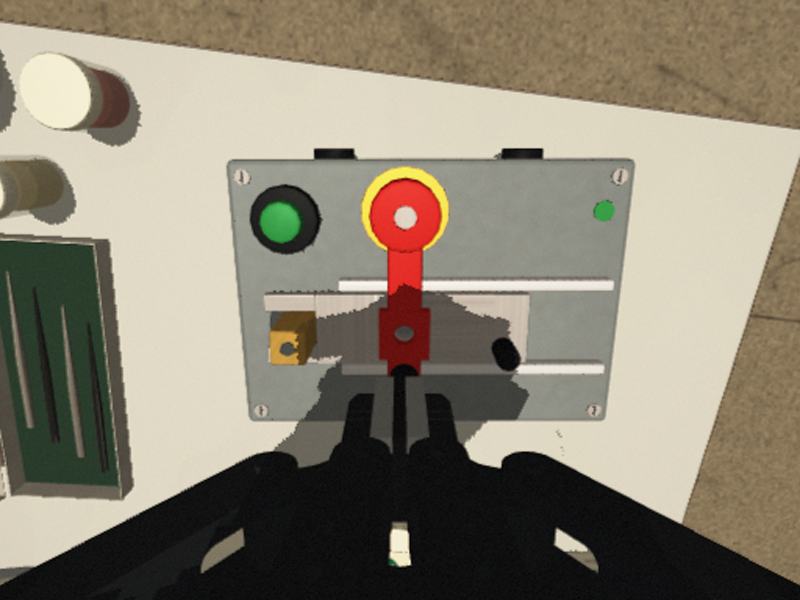

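The handle is in line (hub (405,217), hole (404,333)), the bar is home over the squared spindle (288,348), the button (281,222) is up, and the arm is clear.

```bash
python3 -c "
from workcell import ticket
print(ticket.job_done())"
```

```text
the job is handed in; nothing more can be done
None
```

I handed the job in at about 20.6 s: the handle is off and in line with the bar's hole, the brass square is turned true, the bar is home on its stop, and the test button was pressed to its stop and is up again; no verdict came back.

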